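# Fit the taper arbor to the drill chuck and knock it home

## Task

Fit the steel arbor to the drill chuck: take it from the tool block, lower its short lower taper into the chuck's socket and let it rest there loosely. Then press or tap its upper end down with the small dark hardwood block, not with the gripper itself, until the taper locks and the arbor's collar is down on the chuck or within about 2 mm of it. Put the hardwood block back on the bench and leave the lathe centre standing in its bore.

Things in the scene. Friction and masses are not known exactly. Their poses are not given: they have to be found in the camera images.
- arbor: Loose bright steel arbor, 0.19 kg, 115 mm long, upright in an end bore of the tool block. Origin: centre of its lower tip; z up its axis. From the tip: short taper to 40 mm (16.8 mm diameter at the rounded tip, 22.4 mm at the top), collar 30 mm in diameter from 40 to 46 mm, then the bare shank to 115 mm (18 mm in diameter at the collar, 15 mm at the upper end): grip it here.
- arbor_collar (a point): Point on the arbor's axis in the plane of its collar's underside, 40 mm above the tip. Lowered into the chuck and let go, the arbor stays upright with this 5 to 8 mm above the chuck's face. Pressed from above it sinks and stays: about 6 N leaves a gap of 5 mm, 12 N 3 to 4 mm, 20 N 2 mm, over 25 N closes it; short taps sink it a little less each. It holds against several newtons of pull.
- arbor_end (a point): Centre of the arbor's flat upper end, the face to drive on, 115 mm above the tip, 13 mm in diameter.
- drill_chuck: Keyless drill chuck, 49 mm in diameter, standing nose down, fixed, in a square beech cradle (96 x 96 x 32 mm). Origin: centre of the cradle's underside, on the chuck's axis; z up.
- chuck_mouth (a point): Centre of the chuck's flat back face, which looks up, 90 mm above the bench: the mouth of its taper socket, 21.1 mm in diameter, narrowing downward (4 degrees a side, 42 mm deep) to fit the arbor's short taper. z up along the socket.
- tool_block: Wooden tool block, fixed, 64 x 165 mm, 68 mm high. Origin: centre of its underside; its y runs along its row of three upright bores (24.5 mm in diameter) at y = -55, 0 and 55 mm. Arbor and lathe centre stand in the end bores, either way round, collars resting on the top; the middle bore is empty.
- lathe_centre: Loose steel lathe centre with a 60 degree point up and a dark collar, standing in the other end bore of the tool block, 108 mm long, 44 mm of it above the tool block. Leave it there. Origin: lower end of its shank; z up.
- hardwood_block: Loose dark grey-brown hardwood offcut, 41 (x) x 40 (y) mm and 35 mm high, 0.06 kg, lying flat on the bench right of the chuck: the soft block to drive with. Origin: centre of its underside; x and y square to its sides, z up.
- block_middle (a point): Middle of the hardwood block, 17.5 mm above its underside.
- tape_rule: Yellow and black tape measure, 41 x 78 x 64 mm high, loose, standing on the bench; leave it alone. Origin: centre of its underside.
- hold_down_jig: Fixed plywood jig with a toggle clamp, an obstacle: 110 mm in x, 205 mm in y, its red lever up to 149 mm high. Origin: centre of its underside.
Things that resemble listed ones, but are neither listed nor needed, are in the scene too. Of the things that look like the hardwood_block, take the one that is nearest to the robot's base at the start. What is shaped like the arbor but blue or yellow is not meant.

How it is judged:
By the outcome, as a careful person would: the job done as asked, in the order asked, and still so for the second after the job is handed in, with the robot touching nothing.
It also fails if it takes over 64 s, if anything falls off the work surface, if the arm or the gripper's body presses on something with over 40 N, if the wrist force passes 120 N, or if a joint passes its speed limit or range.

## Robot

A 6-joint arm with a two-finger parallel gripper is mounted at the origin on a cart in front of the work surface, level with it; the furniture and walls round the work are solid. World frame = base frame: x ahead of the robot, y to its left, z up, the work surface at z = 0. Lengths are in m, angles in rad, forces in N, time in s.
With the tool pointing down it reaches from about 0.3 to 0.875 m from the base axis. Payload 6.4 kg.
Tool frame: the origin (TCP) lies where the fingers leave the gripper's body, on its centre line; the fingertips stand 73 mm ahead of it and the grasp point (between the pads) lies 54 mm ahead of it; z points along the fingers, y is the line along which they close (so a half turn about z gives the same grasp; the last joint's range is limited). The gripper opens to 85 mm and grips with 20 to 120 N. Pads are 22 mm wide; open, the fingers measure 114 mm over their backs; the gripper's body (76 mm by 85 mm) begins 54 mm behind the grasp point. The pads swing forward as they close: fully open they stand 13 mm farther back than shut.
Start: joints at [1.021, 0.181, 1.607, -0, 1.354, -0.206], TCP at [0.194, 0.541, 0.304] pointing down, gripper open.
Joint ranges: [-2.99, 2.99], [-0.89, 2.07], [0.3, 2.58], [-1.14, 4.28], [0, 2.63], [-3.12, 3.12]. Speed limits (rad/s): [2.57, 2.57, 3.01, 3.14, 3.14, 3.14].

## Interface

Orientations are given as a unit quaternion [w, x, y, z].
In Python, from bench import ctrl gives the robot as it stands.
- The arm moves only by the tool carry_out, never from a script. Its argument "steps" is one flat list of numbers, 7 for each row, row after row: the shift along the tool's x, y, z in m, then the turn, a rotation vector about the tool's x, y, z in rad, then the opening, from 0 (shut) to 1 (fully open). In form: [dx, dy, dz, wx, wy, wz, claw, dx, dy, dz, wx, wy, wz, claw, ...]. A call has 1 to 20 rows; each row is the pose to reach, as a shift and turn from the pose commanded when the call began, along the tool's axes at that moment; what a row does not reach only later rows make up. A row lasts 1/10 s, in which the tool goes at most 50 mm and 8.59 degrees, less where a joint would pass 70% of its speed; a pose out of reach is approached as far as the arm can. A call with a gripper value outside its range is refused whole. The fingers move at their own pace and stop on an object; the grip force is fixed at half the most. Time passes only in rows, so rows that repeat a pose let the fingers close. It gives the time, the measured TCP pose, the force, the opening and the grip force at its end, in the units of the state.
- ctrl.get_obs(): the state, without advancing time (a new reading comes with each control period).
- ctrl.camera(name): name is "side" or "top"; returns the picture (400x640x3 uint8, red, green, blue); there is no depth.
- ctrl.camera_params(name): a dict with "vertical_fov" (degrees; the focal length in pixels is half the picture's height over the tangent of half this angle, whatever the lens; pixels are square), "cx", "cy" (the principal point, pixels), "cam_to_world" (4x4, takes a point from camera to world coordinates). Camera axes: x right, y down, z forward; pixel columns grow to the right and rows downward; lengths in m; the calibration is good to about 2 mm. A picture is of the moment at which its call begins. camera_params takes no time and is no camera call.
- ctrl.hand_in(): hands the job in; it is judged then, once.
The state is a dict: "time_s": time; "q": joint angles; "dq": joint speeds; "joint_efforts": joint torques, N m; "eef_pos": TCP position; "eef_rot": TCP orientation; "wrist_force": force on the tool from outside, world axes, zero at the start; "torque": the same for the moment, N m; "opening": opening from 0.0 (shut) to 1.0 (fully open); "grasp_force": force on a finger pad.
Only numpy, scipy, OpenCV 4.12 (cv2) and the standard library are available. Lean on these libraries where they do the work, as an engineer would, in place of code of your own. Each camera call takes 0.05 s, during which the arm holds its last target. There are 200 camera calls.

## Working session

There is one attempt and no reset: what is moved stays moved. The work goes in short steps, Python scripts to look and compute and a tool call to move; the robot and the scene stay as the last step left them, time stands still between calls to the robot, and variables do not carry over. Pictures are saved under pics/ and viewed, at most 10 in all, crops included, and the job is handed in when it is done.

Besides the shell and the picture viewer there is one more tool, called by a JSON object that holds its "op" and its "data". carry_out: Moves the arm, as the interface text tells. Its arguments: {"type":"object","properties":{"steps":{"type":"array"}},"required":["steps"]}

```bash
mkdir -p pics; cat > h.py <<'E'
import numpy as np, cv2
from bench import ctrl
def shot(n,f):
    im=ctrl.camera(n); cv2.imwrite('pics/'+f,im[:,:,::-1]); return im
def cam(n):
    p=ctrl.camera_params(n); T=np.array(p['cam_to_world']); f=200/np.tan(np.radians(p['vertical_fov'])/2); return p['cx'],p['cy'],f,T
def w(n,u,v,z):
    cx,cy,f,T=cam(n); d=T[:3,:3]@[(u-cx)/f,(v-cy)/f,1]; o=T[:3,3]; return o+d*(z-o[2])/d[2]
def px(n,P):
    cx,cy,f,T=cam(n); q=T[:3,:3].T@(np.array(P)-T[:3,3]); return np.array([cx+f*q[0]/q[2],cy+f*q[1]/q[2]])
def tri(a,b):
    A=np.zeros((3,3));B=np.zeros(3)
    for n,u,v in(a,b):
        cx,cy,f,T=cam(n); d=T[:3,:3]@[(u-cx)/f,(v-cy)/f,1]; d/=np.linalg.norm(d); M=np.eye(3)-np.outer(d,d); A+=M;B+=M@T[:3,3]
    return np.linalg.solve(A,B)
E
python3 - <<'E'
from h import *
a=shot('top','t0.png');b=shot('side','s0.png')
for n in('top','side'):print(n,ctrl.camera_params(n))
print(ctrl.get_obs())
E
```

```text
top {'vertical_fov': 51.4977406394703, 'cx': 318.6859653349222, 'cy': 198.17209693092965, 'cam_to_world': array([[ 0.01460831, -0.99696953,  0.07640915,  0.51873582],
       [-0.99985515, -0.01523252, -0.00759288, -0.24806879],
       [ 0.00873378, -0.07628716, -0.99704764,  1.57320792],
       [ 0.        ,  0.        ,  0.        ,  1.        ]])}
side {'vertical_fov': 52.8813656902575, 'cx': 321.84263998851117, 'cy': 196.0798310169499, 'cam_to_world': array([[-0.9965253 ,  0.05610782, -0.06155677,  0.68726399],
       [ 0.08257798,  0.56908487, -0.81812181,  0.70061268],
       [-0.010872  , -0.82036231, -0.57174074,  0.79291231],
       [ 0.        ,  0.        ,  0.        ,  1.        ]])}
{'time_s': 0.1, 'q': array([ 1.02070090e+00,  1.81499623e-01,  1.60788627e+00,  3.76294514e-05,
        1.35379412e+00, -2.06267347e-01]), 'dq': array([-0.00041299, -0.00162368, -0.00186698, -0.0007954 , -0.00190491,
        0.00077326]), 'joint_efforts': array([ 7.19972140e-04, -4.45879233e+01, -3.52238882e+01, -2.88628653e-04,
        4.13820890e-03, -1.08670730e-05]), 'eef_pos': array([0.19358753, 0.5410377 , 0.30306617]), 'eef_rot': array([-3.10124278e-04,  1.71072437e-01,  9.85258134e-01, -7.30816052e-04]), 'wrist_force': array([-0.57858207, -0.42526422,  0.34289086]), 'torque': array([-0.04758156,  0.02572282,  0.03495886]), 'grasp_force': 0.0, 'opening': 0.9980863816228241}
```

View pics/t0.png

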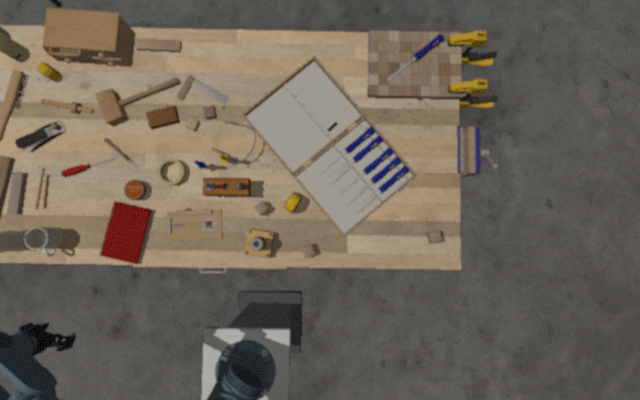

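View pics/s0.png

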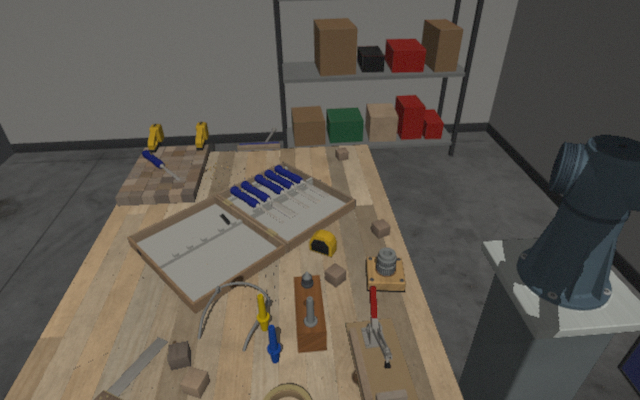

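The top view shows the chuck at about (258,242), the tool block at (227,187), and candidate offcuts at (310,250), (263,208) and (435,237). The side view shows the chuck at (386,262) and the arbor at (310,310). I'll zoom in on both.

```bash
python3 - <<'E'
from h import *
a=cv2.imread('pics/t0.png')[165:285,180:340];b=cv2.imread('pics/s0.png')[210:360,270:430]
cv2.imwrite('pics/tz.png',cv2.resize(a,None,fx=5,fy=5,interpolation=cv2.INTER_CUBIC))
cv2.imwrite('pics/sz.png',cv2.resize(b,None,fx=4,fy=4,interpolation=cv2.INTER_CUBIC))
E
```

```text
(no output)
```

View pics/tz.png

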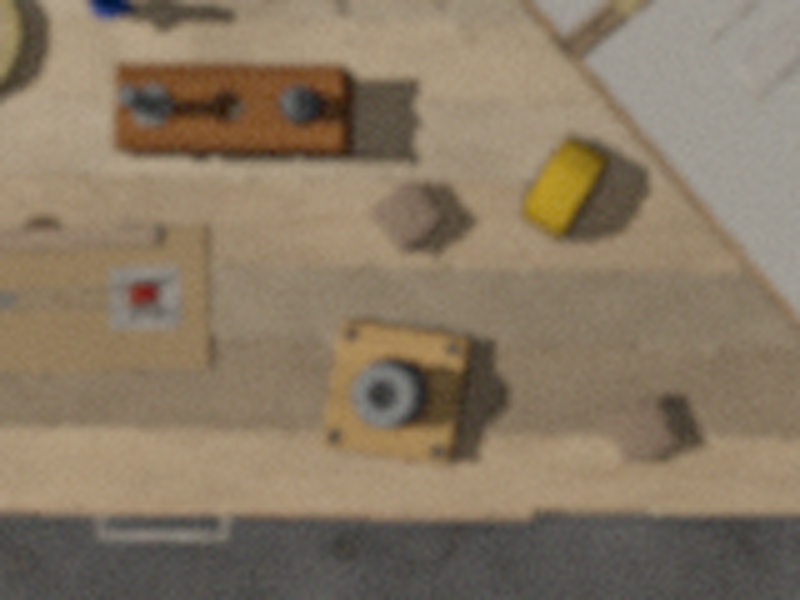

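View pics/sz.png

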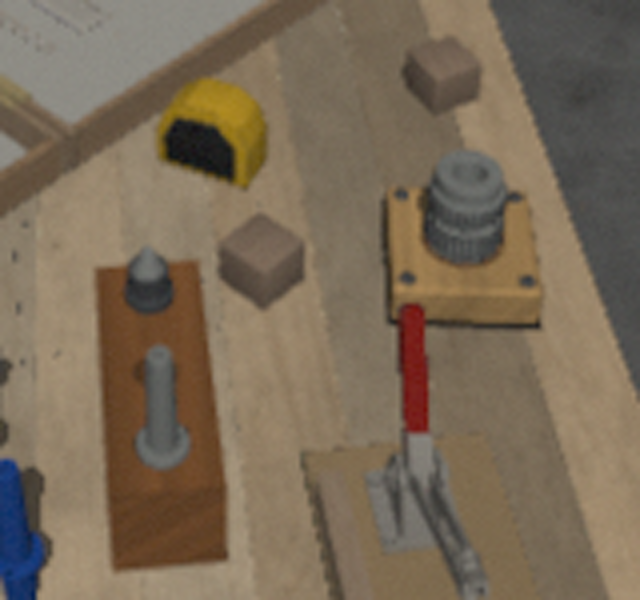

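The crops show the following:
- **Arbor:** it is in the +y bore, with its end at side (310,298) and collar at (310.5,321).
- **Chuck mouth:** side (387,253), top (257,243).
- **Hardwood block:** side (380,229), top (309,250).

```bash
python3 - <<'E'
from h import *
np.set_printoptions(precision=4,suppress=True)
T=lambda u,v:(180+u/5-.4,165+v/5-.4); S=lambda u,v:(270+u/4-.4,210+v/4-.4)
for nm,t,s,z in [('end',T(128,93),S(160,353),.143),('collar',T(155,105),S(162,440),.074),('mouth',T(384,392),S(468,173),.09),('blocktop',T(645,430),S(443,60),.035),('lathetip',T(293,100),S(148,250),.112)]:
    print(nm,'top',w('top',*t,z),'side',w('side',*s,z),'tri',tri(('top',*t),('side',*s)))
print('hw corners side top face')
for c in [(443,35),(481,70),(442,88),(405,62)]: print(w('side',*S(*c),.035)[:2])
print('cradle corners z.032')
for c in [(388,190),(527,192),(540,292),(395,292)]: print(w('side',*S(*c),.032)[:2])
print('toolblock top corners')
for c in [(97,268),(198,263),(222,487),(108,495)]: print(w('side',*S(*c),.068)[:2])
E
```

```text
end top [0.6743 0.1345 0.143 ] side [0.6731 0.1361 0.143 ] tri [0.6737 0.1349 0.1418]
collar top [0.6734 0.1331 0.074 ] side [0.674  0.1368 0.074 ] tri [0.6738 0.134  0.0704]
mouth top [ 0.4693 -0.0404  0.09  ] side [ 0.4689 -0.0382  0.09  ] tri [ 0.4688 -0.0401  0.0883]
blocktop top [ 0.4424 -0.2255  0.035 ] side [ 0.4442 -0.2184  0.035 ] tri [ 0.4422 -0.2254  0.0292]
lathetip top [0.6745 0.0262 0.112 ] side [0.6749 0.0316 0.112 ] tri [0.6749 0.027  0.1074]
hw corners side top face
[ 0.4381 -0.2482]
[ 0.4186 -0.2042]
[ 0.4514 -0.1866]
[ 0.4728 -0.2188]
cradle corners z.032
[ 0.5084 -0.0878]
[ 0.4153 -0.077 ]
[0.4292 0.0125]
[0.52  0.004]
toolblock top corners
[0.706  0.0006]
[0.6441 0.0022]
[0.6439 0.1653]
[0.7044 0.1648]
```

{"op": "carry_out", "data": {"steps": [-0.589, -0.219, 0.05, 0, 0, 0, 1, -0.589, -0.219, 0.05, 0, 0, 0, 1, -0.589, -0.219, 0.05, 0, 0, 0, 1, -0.589, -0.219, 0.05, 0, 0, 0, 1, -0.589, -0.219, 0.05, 0, 0, 0, 1, -0.589, -0.219, 0.05, 0, 0, 0, 1, -0.589, -0.219, 0.05, 0, 0, 0, 1, -0.589, -0.219, 0.05, 0, 0, 0, 1, -0.589, -0.219, 0.05, 0, 0, 0, 1, -0.589, -0.219, 0.05, 0, 0, 0, 1, -0.589, -0.219, 0.05, 0, 0, 0, 1, -0.589, -0.219, 0.05, 0, 0, 0, 1, -0.589, -0.219, 0.05, 0, 0, 0, 1, -0.589, -0.219, 0.05, 0, 0, 0, 1, -0.589, -0.219, 0.05, 0, 0, 0, 1, -0.589, -0.219, 0.05, 0, 0, 0, 1]}}

```text
time_s: 1.7
eef_pos: [0.6736, 0.1375, 0.2535]
eef_rot: [-0.001, 0.171, 0.985, 0.0]
wrist_force: [-0.7, 0.2, 0.1]
opening: 0.997
grasp_force: 0.0
```

```bash
cat >> h.py <<'E'
from scipy.spatial.transform import Rotation as Ro
np.set_printoptions(precision=4,suppress=True)
def go(P):  # shift in tool axes to bring TCP to P
    o=ctrl.get_obs(); q=o['eef_rot']; R=Ro.from_quat([q[1],q[2],q[3],q[0]])
    m=R.as_matrix(); print('t',o['time_s'],'pos',o['eef_pos'],'yaw_y',np.degrees(np.arctan2(m[1,1],m[0,1])),'z',m[:,2],'shift',R.inv().apply(np.array(P)-o['eef_pos']),'F',o['wrist_force'],'q',o['q'])
E
python3 - <<'E'
from h import *
go([.674,.136,.169])
shot('side','s1.png'); a=cv2.imread('pics/s1.png')[180:340,260:420]
cv2.imwrite('pics/s1z.png',cv2.resize(a,None,fx=3.75,fy=3.75,interpolation=cv2.INTER_CUBIC))
E
```

```text
t 1.7 pos [0.6736 0.1375 0.2535] yaw_y 70.34799444920753 z [-0.0012  0.0003 -1.    ] shift [-0.001  -0.0013  0.0845] F [-0.685   0.1864  0.104 ] q [ 0.0291  0.4686  1.3406  0.0003  1.3336 -1.1988]
```

View pics/s1z.png

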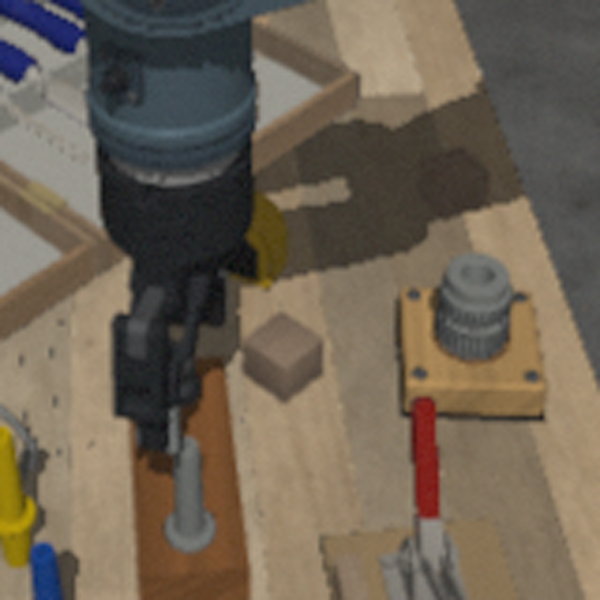

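The view shows the open gripper over the arbor: its near fingertip is at crop (155,440) and the arbor end at (187,445), which is consistent. I'll lower and close.

{"op": "carry_out", "data": {"steps": [-0.001, -0.001, 0.04, 0, 0, 0, 1, -0.001, -0.001, 0.084, 0, 0, 0, 1, -0.001, -0.001, 0.084, 0, 0, 0, 1, -0.001, -0.001, 0.084, 0, 0, 0, 0, -0.001, -0.001, 0.084, 0, 0, 0, 0, -0.001, -0.001, 0.084, 0, 0, 0, 0, -0.001, -0.001, 0.084, 0, 0, 0, 0, -0.001, -0.001, 0.084, 0, 0, 0, 0, -0.001, -0.001, 0.084, 0, 0, 0, 0, -0.001, -0.001, 0.084, 0, 0, 0, 0]}}

```text
time_s: 2.75
eef_pos: [0.676, 0.1356, 0.1716]
eef_rot: [0.001, 0.171, 0.985, 0.0]
wrist_force: [-0.3, 1.4, 6.5]
opening: 0.172
grasp_force: 58.5
```

{"op": "carry_out", "data": {"steps": [0, 0, -0.04, 0, 0, 0, 0, 0, 0, -0.09, 0, 0, 0, 0, 0, 0, -0.135, 0, 0, 0, 0, 0.025, -0.042, -0.135, 0, 0, 0, 0, 0.05, -0.084, -0.135, 0, 0, 0, 0, 0.075, -0.126, -0.135, 0, 0, 0, 0, 0.1, -0.168, -0.135, 0, 0, 0, 0, 0.12, -0.205, -0.13, 0, 0, 0, 0, 0.135, -0.234, -0.12, 0, 0, 0, 0, 0.135, -0.234, -0.095, 0, 0, 0, 0, 0.135, -0.234, -0.087, 0, 0, 0, 0, 0.135, -0.234, -0.087, 0, 0, 0, 0, 0.135, -0.234, -0.087, 0, 0, 0, 0]}}

```text
time_s: 4.05
eef_pos: [0.4697, -0.0392, 0.2573]
eef_rot: [0.0, 0.171, 0.985, 0.0]
wrist_force: [-0.8, 0.0, -1.2]
opening: 0.166
grasp_force: 59.5
```

```bash
python3 - <<'E'
from h import *
go([.469,-.039,.256])
shot('side','s2.png'); a=cv2.imread('pics/s2.png')[190:300,330:440]
cv2.imwrite('pics/s2z.png',cv2.resize(a,None,fx=5,fy=5,interpolation=cv2.INTER_CUBIC))
E
```

```text
t 4.05 pos [ 0.4697 -0.0392  0.2573] yaw_y 70.34613962206159 z [ 0.0001  0.     -1.    ] shift [ 0.0007 -0.0001  0.0013] F [-0.8005  0.0217 -1.1635] q [-0.3358 -0.0057  1.9073  0.      1.24   -1.5636]
```

View pics/s2z.png

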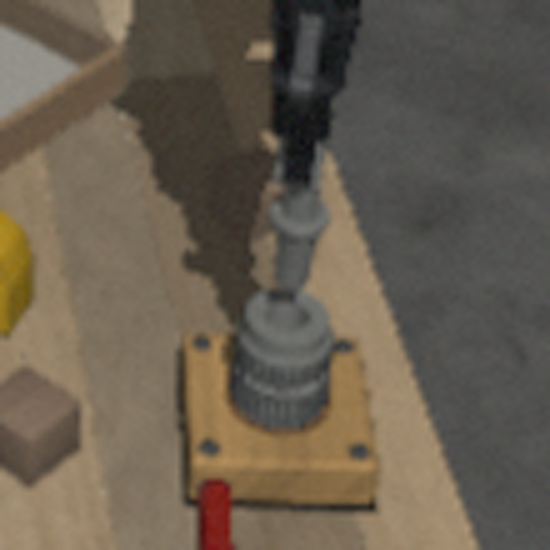

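The crop shows the arbor held above the socket, with its tip at about (284,296), its collar at (299,213) and the socket hole at about (290,313). It may be tilted slightly, so I'll check by projecting a model.

```bash
python3 - <<'E'
from h import *
Z=lambda p:(p-np.array([330,190])+.5)*5
tip=np.array([.4697,-.0392,.1137])
print('model tip',Z(px('side',tip)),'collar',Z(px('side',tip+[0,0,.04])),'mouth',Z(px('side',[.469,-.039,.09])))
a=cv2.imread('pics/s2.png')[225:268,365:410]
b=cv2.resize(a,None,fx=14,fy=13.5,interpolation=cv2.INTER_CUBIC)
b=cv2.resize(a,None,fx=13,fy=13,interpolation=cv2.INTER_CUBIC)
Q=lambda p:(p-np.array([365,225])+.5)*13
t=np.linspace(0,6.3,40)
def ring(x,y,z,r,c): cv2.polylines(b,[np.int32([Q(px('side',[x+r*np.cos(k),y+r*np.sin(k),z])) for k in t])],1,c,1)
for z,r in((0,.0084),(.04,.0112),(.04,.015),(.046,.015)): ring(*tip[:2],tip[2]+z,r,(0,0,255))
ring(.469,-.039,.09,.01055,(0,255,0)); ring(.469,-.039,.09,.0245,(0,255,0))
cv2.imwrite('pics/s2m.png',b)
E
```

```text
model tip [287.4171 280.4757] collar [294.0975 219.1771] mouth [285.0455 315.6792]
```

View pics/s2m.png

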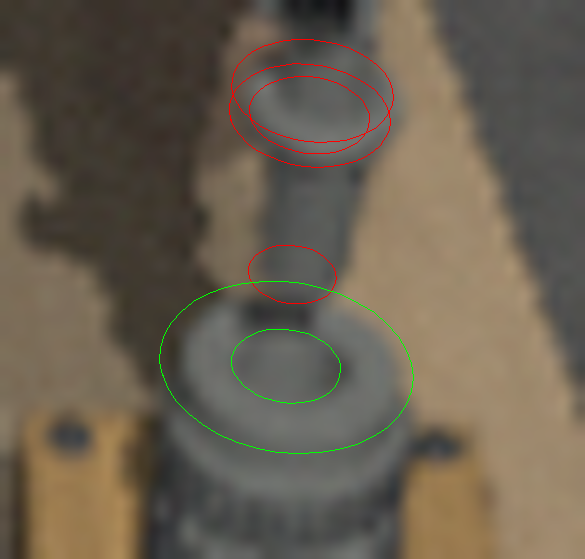

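```bash
python3 - <<'E'
from h import *
g=cv2.imread('pics/s2.png').astype(int)
print('cols 380..396')
for v in range(232,266): print(v,g[v,378:400].sum(1)//3)
E
```

```text
cols 380..396
232 [ 51  49  56  63  78  84  98 108  92  82  89  94  96  95  88  94 104 115
 126 128 127 130]
233 [ 55  54  55  74  79  77  90 104 103  94  96  93  95  96  92  99 108 113
 124 131 129 128]
234 [ 52  53  52  71  80  76  79  96 106 108 106 103 101 104 102 111 111 108
 128 135 132 130]
235 [ 51  50  62  76  75  76  74  80  94 105 111 113 115 111 114 108 101 118
 134 136 132 131]
236 [ 56  53  68  75  78  86  91  79  72  89 102 112 112 108 102  93 107 128
 137 136 136 135]
237 [ 53  50  74  81  90 109 113  79  65  71  78  86  90  86  82  93 118 133
 137 137 135 135]
238 [ 52  53  85  97 103 112 113  81  69  70  71  78  85  81  66 102 123 132
 136 137 136 135]
239 [ 53  55  92 103 106 104 110  88  71  80  87  88  89  87  85 113 127 129
 133 135 134 133]
240 [ 54  51  81  99 104 108 108  86  73  81  84  88  88  85  91 118 128 129
 133 133 134 133]
241 [ 55  56  53  90 105 105  96  77  76  81  88  91  87  84  99 120 126 130
 131 134 138 138]
242 [ 53  55  55  91 101 103  91  75  75  83  87  88  90  83 111 127 128 131
 130 131 132 135]
243 [ 50  53  71  94 101 105  98  80  77 
[... 1443 characters left out ...]
8  98  91  85 103
  88  79  68  83]
259 [ 65  93 101  95  88  91  93  96  99 102 102 101  98  97  93  91 101  97
  73  58  71  65]
260 [ 55  74  98 104  99  96  96  97  96 100  97 100  99  99  96 102 104  86
  76  87  93  94]
261 [ 54  65  74  95 102 107 106 107 107 105 106 105 104 108 104 103  89  68
  85 109 115 118]
262 [ 55  65  66  78  86 102 109 110 111 109 108 109 110 107 101  85  71  59
  96 116 118 119]
263 [ 56  64  66  84  79  87  83  92  96  99  95  98  95  84  81  69  58  61
 108 120 116 117]
264 [ 58  73  73  76  71  79  70  79  81  90  84  88  78  75  76  69  72  76
 106 120 119 115]
265 [ 63  94  79  68  72  75  68  75  72  84  77  82  75  71  73  65  86  79
 105 119 120 119]
```

Measured at sub-pixel level, the tip axis lies about 0.3 px (0.7 mm) to the left of the hole centre, which is within the fit. I'll correct for that and lower in stages.

{"op": "carry_out", "data": {"steps": [0.0007, 0, 0.01, 0, 0, 0, 0, 0.0007, 0, 0.02, 0, 0, 0, 0, 0.0007, 0, 0.025, 0, 0, 0, 0, 0.0007, 0, 0.03, 0, 0, 0, 0, 0.0007, 0, 0.035, 0, 0, 0, 0, 0.0007, 0, 0.035, 0, 0, 0, 0]}}

```text
time_s: 4.7
eef_pos: [0.4682, -0.0393, 0.2211]
eef_rot: [-0.001, 0.171, 0.985, -0.0]
wrist_force: [-0.2, -0.4, -2.3]
opening: 0.167
grasp_force: 59.3
```

{"op": "carry_out", "data": {"steps": [0, 0, 0.006, 0, 0, 0, 0, 0, 0, 0.012, 0, 0, 0, 0, 0, 0, 0.016, 0, 0, 0, 0, 0, 0, 0.016, 0, 0, 0, 0]}}

```text
time_s: 5.1
eef_pos: [0.4686, -0.0397, 0.2054]
eef_rot: [0.0, 0.171, 0.985, -0.0]
wrist_force: [0.8, -4.6, -3.6]
opening: 0.166
grasp_force: 59.1
```

{"op": "carry_out", "data": {"steps": [-0.0003, -0.0009, 0.001, 0, 0, 0, 0, -0.0003, -0.0009, 0.002, 0, 0, 0, 0, -0.0003, -0.0009, 0.0025, 0, 0, 0, 0, -0.0003, -0.0009, 0.0025, 0, 0, 0, 0]}}

```text
time_s: 5.5
eef_pos: [0.4687, -0.0402, 0.2036]
eef_rot: [0.0, 0.171, 0.985, -0.0]
wrist_force: [-0.1, -3.4, -1.7]
opening: 0.165
grasp_force: 59.3
```

{"op": "carry_out", "data": {"steps": [-0.0003, -0.0008, 0.001, 0, 0, 0, 0, -0.0003, -0.0008, 0.0015, 0, 0, 0, 0, -0.0003, -0.0008, 0.0015, 0, 0, 0, 0, -0.0003, -0.0008, 0.0015, 0, 0, 0, 1, -0.0003, -0.0008, 0.0015, 0, 0, 0, 1, -0.0003, -0.0008, 0.0015, 0, 0, 0, 1, -0.0003, -0.0008, 0.0015, 0, 0, 0, 1, -0.0003, -0.0008, 0.0015, 0, 0, 0, 1, -0.0003, -0.0008, 0.0015, 0, 0, 0, 1, -0.0003, -0.0008, -0.04, 0, 0, 0, 1, -0.0003, -0.0008, -0.08, 0, 0, 0, 1, -0.0003, -0.0008, -0.12, 0, 0, 0, 1, -0.0003, -0.0008, -0.12, 0, 0, 0, 1]}}

```text
time_s: 6.8
eef_pos: [0.471, -0.0418, 0.3296]
eef_rot: [0.005, 0.171, 0.985, -0.001]
wrist_force: [-0.1, -0.2, -0.2]
opening: 1.001
grasp_force: 0.0
```

```bash
cat > fit.py <<'E'
from h import *
from scipy.optimize import minimize
def corners(x,y,a,z0=0):
    c,s=np.cos(a),np.sin(a)
    return np.array([[x+c*i*.0205-s*j*.02,y+s*i*.0205+c*j*.02,z0+k] for k in(0,.035) for i,j in((-1,-1),(1,-1),(1,1),(-1,1))])
def hull(n,p,S,o): 
    q=np.array([px(n,c) for c in corners(*p)])
    return cv2.convexHull(np.float32(((q-o+.5)*S)))
def fit(im,n,box,p0,S=8):
    u,v,W,H=box; a=im[v:v+H,u:u+W]
    m=np.full(a.shape[:2],cv2.GC_PR_BGD,np.uint8)
    h=hull(n,p0,1,np.array([u,v])); c=h.mean(0)
    cv2.fillConvexPoly(m,np.int32(np.round((h-c)*1.25+c)),cv2.GC_PR_FGD); cv2.fillConvexPoly(m,np.int32(np.round((h-c)*.6+c)),cv2.GC_FGD)
    m[:2]=m[-2:]=0;m[:,:2]=m[:,-2:]=0
    k=4; A=cv2.resize(a,None,fx=k,fy=k,interpolation=cv2.INTER_CUBIC);M=cv2.resize(m,None,fx=k,fy=k,interpolation=cv2.INTER_NEAREST)
    cv2.grabCut(A,M,None,np.zeros((1,65)),np.zeros((1,65)),5,cv2.GC_INIT_WITH_MASK)
    fg=((M==1)|(M==3)).astype(np.uint8)
    def cost(p):
        r=np.zeros_like(fg); cv2.fillConvexPoly(r,np.int32(np.round(hull(n,p,k,np.array([u,v]))*16)),1,cv2.LINE_8,4); return float((r!=fg).sum())
    best=min((minimize(cost,[p0[0],p0[1],a0],method='Nelder-Mead',options=dict(initial_simplex=np.array([p0[0],p0[1],a0])+np.array([[0,0,0],[.005,0,0],[0,.005,0],[0,0,.2]]))) for a0 in np.radians([10,25,40,55])),key=lambda r:r.fun)
    B=A.copy(); cv2.polylines(B,[np.int32(hull(n,best.x,k,np.array([u,v])))],1,(0,0,255)); B[fg>0]=B[fg>0]//2+np.array([0,60,0],np.uint8)
    print(n,best.x[:2],np.degrees(best.x[2]),best.fun,fg.sum()); return best.x,B
E
python3 - <<'E'
from fit import *
p0=[.444,-.218,np.radians(32)]
s,B1=fit(cv2.imread('pics/s0.png'),'side',(362,210,36,36),p0)
t,B2=fit(cv2.imread('pics/t0.png'),'top',(292,232,36,36),p0)
shot('side','s3.png'); c=cv2.imread('pics/s3.png')[205:285,360:420]
f=lambda x,w,h:cv2.resize(x,(w,h),interpolation=cv2.INTER_CUBIC)
cv2.imwrite('pics/s3m.png',np.hstack([f(c,420,560),np.vstack([f(B1,280,280),f(B2,280,280)])]))
E
```

```text
side [ 0.4432 -0.223 ] 24.41564890492446 218.0 4855Traceback (most recent call last):
  File "<stdin>", line 4, in <module>
  File "fit.py", line 20, in fit
    best=min((minimize(cost,[p0[0],p0[1],a0],method='Nelder-Mead',options=dict(initial_simplex=np.array([p0[0],p0[1],a0])+np.array([[0,0,0],[.005,0,0],[0,.005,0],[0,0,.2]]))) for a0 in np.radians([10,25,40,55])),key=lambda r:r.fun)
  File "fit.py", line 20, in <genexpr>
    best=min((minimize(cost,[p0[0],p0[1],a0],method='Nelder-Mead',options=dict(initial_simplex=np.array([p0[0],p0[1],a0])+np.array([[0,0,0],[.005,0,0],[0,.005,0],[0,0,.2]]))) for a0 in np.radians([10,25,40,55])),key=lambda r:r.fun)
              ~~~~~~~~^^^^^^^^^^^^^^^^^^^^^^^^^^^^^^^^^^^^^^^^^^^^^^^^^^^^^^^^^^^^^^^^^^^^^^^^^^^^^^^^^^^^^^^^^^^^^^^^^^^^^^^^^^^^^^^^^^^^^^^^^^^^^^^^^^^^^^^^^^^^^^^^^^^^^^^^
    res = _minimize_neldermead(fun, x0, args, callback, bounds=bounds,
                               **options)
    fsim[k] = func(sim[k])
              ~~~~^^^^^^^^
    fx = function(np.copy(x), *(wrapper_args + args))
  File "fit.py", line 19, in cost
    r=np.zeros_like(fg); cv2.fillConvexPoly(r,np.int32(np.round(hull(n,p,k,np.array([u,v]))*16)),1,cv2.LINE_8,4); return float((r!=fg).sum())
                                                                ~~~~^^^^^^^^^^^^^^^^^^^^^^^
  File "fit.py", line 7, in hull
    q=np.array([px(n,c) for c in corners(*p)])
                ~~^^^^^
  File "h.py", line 10, in px
    cx,cy,f,T=cam(n); q=T[:3,:3].T@(np.array(P)-T[:3,3]); return np.array([cx+f*q[0]/q[2],cy+f*q[1]/q[2]])
              ~~~^^^
  File "h.py", line 6, in cam
    p=ctrl.camera_params(n); T=np.array(p['cam_to_world']); f=200/np.tan(np.radians(p['vertical_fov'])/2); return p['cx'],p['cy'],f,T
ValueError: time passes only in moves, steps and waits
```

```bash
sed -i 's/^def cam(n)/import functools\n@functools.cache\ndef cam(n)/' h.py
python3 - <<'E'
from fit import *
p0=[.4432,-.222,np.radians(28)]
s,B1=fit(cv2.imread('pics/s0.png'),'side',(362,210,36,36),p0)
t,B2=fit(cv2.imread('pics/t0.png'),'top',(292,232,36,36),p0)
go([.443,-.222,.15])
shot('side','s3.png'); c=cv2.imread('pics/s3.png')[205:285,360:420]
f=lambda x,w,h:cv2.resize(x,(w,h),interpolation=cv2.INTER_CUBIC)
cv2.imwrite('pics/s3m.png',np.hstack([f(c,420,560),np.vstack([f(B1,280,280),f(B2,280,280)])]))
E
```

```text
side [ 0.4431 -0.2234] 23.318701552638174 220.0 4855
top [ 0.4447 -0.2409] 20.91638635867087 1105.0 3193
t 6.8 pos [ 0.471  -0.0418  0.3296] yaw_y 70.31022190170587 z [ 0.0103 -0.0036 -0.9999] shift [-0.0324 -0.1791  0.18  ] F [-0.0655 -0.1662 -0.2475] q [-0.3403 -0.0832  1.8298  0.      1.384  -1.5675]
```

View pics/s3m.png

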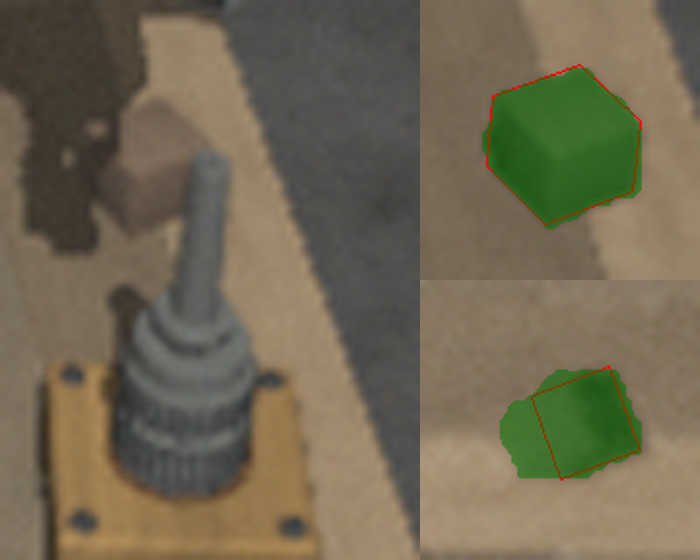

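The side view shows the arbor upright in the chuck, with its end at crop (210,158). The block fit matches well: (0.443, -0.2234), yaw about 24°.

{"op": "carry_out", "data": {"steps": [-0.01, -0.045, 0, 0, 0, 0.14, 1, -0.02, -0.09, 0, 0, 0, 0.28, 1, -0.03, -0.135, 0, 0, 0, 0.42, 1, -0.0325, -0.18, 0.03, 0, 0, 0.56, 1, -0.0325, -0.18, 0.07, 0, 0, 0.7, 1, -0.0325, -0.18, 0.12, 0, 0, 0.81, 1, -0.0325, -0.18, 0.17, 0, 0, 0.81, 1, -0.0325, -0.18, 0.19, 0, 0, 0.81, 1, -0.0325, -0.18, 0.19, 0, 0, 0.81, 1, -0.0325, -0.18, 0.19, 0, 0, 0.81, 1]}}

```text
time_s: 7.85
eef_pos: [0.4381, -0.2212, 0.133]
eef_rot: [-0.001, 0.545, 0.838, 0.0]
wrist_force: [0.2, 0.6, 1.0]
opening: 1.0
grasp_force: 0.0
```

```bash
python3 -c "
from h import *
go([.443,-.2234,.075])"
```

```text
t 7.85 pos [ 0.4381 -0.2212  0.133 ] yaw_y 23.891757145588794 z [-0.0012  0.0011 -1.    ] shift [-0.0041  0.0036  0.058 ] F [0.2163 0.6344 0.9996] q [-0.7099  0.2305  1.9393  0.      0.9734 -1.1269]
```

{"op": "carry_out", "data": {"steps": [-0.004, 0.0036, 0.03, 0, 0, 0, 1, -0.004, 0.0036, 0.056, 0, 0, 0, 1, -0.004, 0.0036, 0.056, 0, 0, 0, 1, -0.004, 0.0036, 0.056, 0, 0, 0, 0, -0.004, 0.0036, 0.056, 0, 0, 0, 0, -0.004, 0.0036, 0.056, 0, 0, 0, 0, -0.004, 0.0036, 0.056, 0, 0, 0, 0, -0.004, 0.0036, 0.056, 0, 0, 0, 0, -0.004, 0.0036, 0.056, 0, 0, 0, 0]}}

```text
time_s: 8.75
eef_pos: [0.4445, -0.2245, 0.0794]
eef_rot: [0.002, 0.545, 0.838, -0.0]
wrist_force: [-1.1, 0.8, 6.5]
opening: 0.468
grasp_force: 61.2
```

```bash
python3 -c "
from h import *
go([.469,-.041,.33])"
```

```text
t 8.75 pos [ 0.4445 -0.2245  0.0794] yaw_y 23.897049544869585 z [ 0.0027 -0.0023 -1.    ] shift [ 0.1571  0.0972 -0.2509] F [-1.0823  0.7792  6.5328] q [-0.7066  0.3453  1.935   0.      0.8577 -1.1237]
```

{"op": "carry_out", "data": {"steps": [0, 0, -0.04, 0, 0, 0, 0, 0, 0, -0.09, 0, 0, 0, 0, 0, 0, -0.14, 0, 0, 0, 0, 0, 0, -0.19, 0, 0, 0, 0, 0.04, 0.025, -0.22, 0, 0, 0, 0, 0.08, 0.05, -0.22, 0, 0, 0, 0, 0.12, 0.075, -0.22, 0, 0, 0, 0, 0.157, 0.098, -0.21, 0, 0, 0, 0, 0.157, 0.098, -0.195, 0, 0, 0, 0, 0.157, 0.098, -0.195, 0, 0, 0, 0, 0.157, 0.098, -0.195, 0, 0, 0, 0]}}

```text
time_s: 9.85
eef_pos: [0.4693, -0.0406, 0.273]
eef_rot: [0.0, 0.545, 0.838, -0.0]
wrist_force: [0.0, 0.0, -0.6]
opening: 0.467
grasp_force: 60.8
```

```bash
python3 - <<'E'
from h import *
go([.4685,-.0405,.252])
shot('side','s4.png'); c=cv2.imread('pics/s4.png')[190:290,340:430]
cv2.imwrite('pics/s4m.png',cv2.resize(c,None,fx=6,fy=6,interpolation=cv2.INTER_CUBIC))
E
```

```text
t 9.85 pos [ 0.4693 -0.0406  0.273 ] yaw_y 23.89654482851825 z [ 0.0002 -0.0004 -1.    ] shift [ 0.0004 -0.0007  0.021 ] F [ 0.0475  0.0005 -0.5832] q [-0.3388 -0.0252  1.8927 -0.0003  1.2738 -0.7558]
```

View pics/s4m.png

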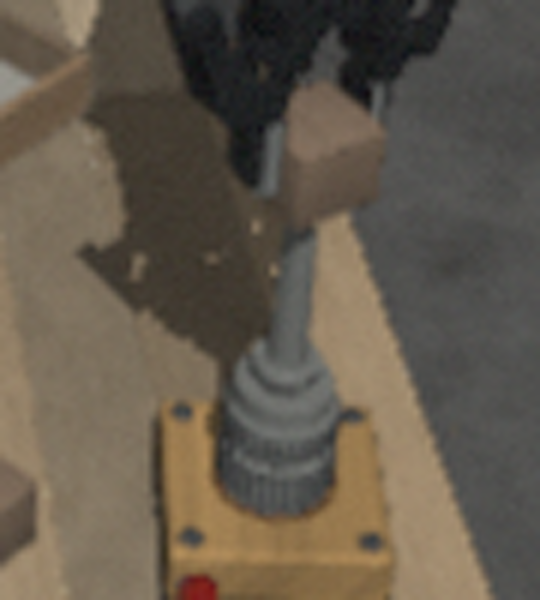

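The block is over the arbor end, with about a 20 mm gap. I'll descend gently.

{"op": "carry_out", "data": {"steps": [0, 0, 0.01, 0, 0, 0, 0, 0, 0, 0.016, 0, 0, 0, 0, 0, 0, 0.019, 0, 0, 0, 0, 0, 0, 0.021, 0, 0, 0, 0, 0, 0, 0.021, 0, 0, 0, 0]}}

```text
time_s: 10.4
eef_pos: [0.4692, -0.0405, 0.251]
eef_rot: [-0.0, 0.546, 0.838, -0.0]
wrist_force: [-0.8, 0.1, -0.9]
opening: 0.471
grasp_force: 60.8
```

{"op": "carry_out", "data": {"steps": [0, 0, 0.001, 0, 0, 0, 0, 0, 0, 0.002, 0, 0, 0, 0, 0, 0, 0.003, 0, 0, 0, 0, 0, 0, 0.003, 0, 0, 0, 0]}}

```text
time_s: 10.8
eef_pos: [0.4698, -0.0405, 0.2492]
eef_rot: [0.001, 0.545, 0.838, 0.0]
wrist_force: [-0.6, 0.1, 4.9]
opening: 0.469
grasp_force: 61.5
```

{"op": "carry_out", "data": {"steps": [0, 0, 0.001, 0, 0, 0, 0, 0, 0, 0.002, 0, 0, 0, 0, 0, 0, 0.003, 0, 0, 0, 0, 0, 0, 0.003, 0, 0, 0, 0]}}

```text
time_s: 11.2
eef_pos: [0.4704, -0.0407, 0.2476]
eef_rot: [0.002, 0.545, 0.838, 0.0]
wrist_force: [-1.4, 0.4, 13.2]
opening: 0.47
grasp_force: 62.6
```

{"op": "carry_out", "data": {"steps": [0, 0, 0.001, 0, 0, 0, 0, 0, 0, 0.002, 0, 0, 0, 0, 0, 0, 0.003, 0, 0, 0, 0, 0, 0, 0.004, 0, 0, 0, 0, 0, 0, 0.004, 0, 0, 0, 0]}}

```text
time_s: 11.7
eef_pos: [0.4714, -0.041, 0.246]
eef_rot: [0.003, 0.545, 0.838, 0.001]
wrist_force: [-6.5, 1.8, 27.8]
opening: 0.47
grasp_force: 64.4
```

{"op": "carry_out", "data": {"steps": [0.0006, -0.0014, 0.001, 0, 0, 0, 0, 0.0006, -0.0014, 0.0015, 0, 0, 0, 0, 0.0006, -0.0014, 0.0015, 0, 0, 0, 0]}}

```text
time_s: 12.0
eef_pos: [0.4706, -0.0411, 0.2453]
eef_rot: [0.004, 0.545, 0.838, 0.001]
wrist_force: [-6.7, 1.3, 31.2]
opening: 0.466
grasp_force: 64.8
```

{"op": "carry_out", "data": {"steps": [0, 0, 0.001, 0, 0, 0, 0, 0, 0, 0.0015, 0, 0, 0, 0, 0, 0, 0.0015, 0, 0, 0, 0, 0, 0, -0.02, 0, 0, 0, 0, 0, 0, -0.04, 0, 0, 0, 0, 0, 0, -0.06, 0, 0, 0, 0, 0, 0, -0.06, 0, 0, 0, 0]}}

```text
time_s: 12.7
eef_pos: [0.4691, -0.0407, 0.3024]
eef_rot: [0.003, 0.545, 0.838, 0.001]
wrist_force: [-0.2, -0.3, 0.2]
opening: 0.469
grasp_force: 60.8
```

```bash
python3 - <<'E'
from h import *
go([.4445,-.2245,.0815])
shot('side','s5.png')
f=lambda n:cv2.resize(cv2.imread('pics/'+n)[205:285,355:415],None,fx=6.6,fy=6.6,interpolation=cv2.INTER_CUBIC)
cv2.imwrite('pics/s5m.png',np.hstack([f('s3.png'),f('s5.png')]))
E
```

```text
t 12.7 pos [ 0.4691 -0.0407  0.3024] yaw_y 23.905895364119495 z [ 0.005  -0.0017 -1.    ] shift [-0.1573 -0.0978  0.2211] F [-0.1549 -0.2755  0.1674] q [-0.3395 -0.06    1.864   0.0001  1.3323 -0.7567]
```

View pics/s5m.png

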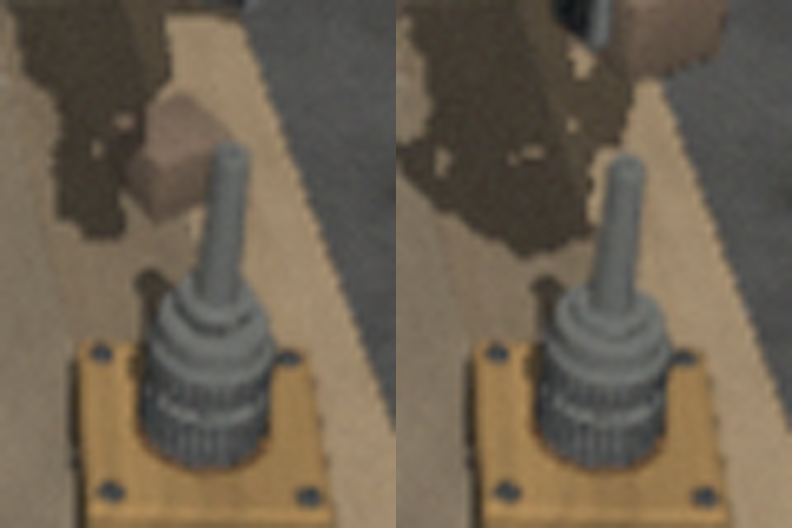

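The comparison shows that the arbor has sunk about 5 mm. The shaded gap under the collar is gone, so the taper is seated. Next I'll put the block back.

{"op": "carry_out", "data": {"steps": [-0.04, -0.025, 0, 0, 0, 0, 0, -0.08, -0.05, 0, 0, 0, 0, 0, -0.12, -0.075, 0, 0, 0, 0, 0, -0.157, -0.098, 0.02, 0, 0, 0, 0, -0.157, -0.098, 0.07, 0, 0, 0, 0, -0.157, -0.098, 0.12, 0, 0, 0, 0, -0.157, -0.098, 0.17, 0, 0, 0, 0, -0.157, -0.098, 0.205, 0, 0, 0, 0, -0.157, -0.098, 0.215, 0, 0, 0, 0, -0.157, -0.098, 0.215, 0, 0, 0, 0, -0.157, -0.098, 0.215, 0, 0, 0, 0]}}

```text
time_s: 13.85
eef_pos: [0.4423, -0.2239, 0.0855]
eef_rot: [0.0, 0.545, 0.838, -0.0]
wrist_force: [-0.9, -0.4, -1.1]
opening: 0.471
grasp_force: 60.6
```

{"op": "carry_out", "data": {"steps": [0, 0, 0.002, 0, 0, 0, 0, 0, 0, 0.004, 0, 0, 0, 0, 0, 0, 0.006, 0, 0, 0, 0, 0, 0, 0.006, 0, 0, 0, 0]}}

```text
time_s: 14.25
eef_pos: [0.4422, -0.2239, 0.0794]
eef_rot: [0.001, 0.545, 0.838, -0.0]
wrist_force: [0.4, 0.1, 1.4]
opening: 0.466
grasp_force: 60.6
```

{"op": "carry_out", "data": {"steps": [0, 0, 0.0005, 0, 0, 0, 0, 0, 0, 0.0005, 0, 0, 0, 1, 0, 0, 0.0005, 0, 0, 0, 1, 0, 0, 0.0005, 0, 0, 0, 1, 0, 0, 0.0005, 0, 0, 0, 1, 0, 0, 0.0005, 0, 0, 0, 1, 0, 0, 0.0005, 0, 0, 0, 1, 0, 0, -0.03, 0, 0, 0, 1, 0, 0, -0.07, 0, 0, 0, 1, 0, 0, -0.11, 0, 0, 0, 1, 0, 0, -0.15, 0, 0, 0, 1, 0, 0, -0.15, 0, 0, 0, 1, 0, 0, -0.15, 0, 0, 0, 1]}}

```text
time_s: 15.55
eef_pos: [0.4422, -0.2239, 0.2298]
eef_rot: [0.001, 0.545, 0.838, -0.0]
wrist_force: [-0.4, 1.0, -1.0]
opening: 0.997
grasp_force: 0.0
```

```bash
python3 - <<'E'
from fit import *
shot('side','s6.png'); im=cv2.imread('pics/s6.png'); o=cv2.imread('pics/s0.png'); s5=cv2.imread('pics/s5.png')
fit(im,'side',(362,210,36,36),[.4425,-.2235,np.radians(24)])
print('lathe diff',np.abs(im[268:290,298:318].astype(int)-o[268:290,298:318]).mean(),'arbor vs s5',np.abs(im[235:262,375:400].astype(int)-s5[235:262,375:400]).mean())
v=ctrl.get_obs(); print(v['time_s'],v['eef_pos'],v['opening'],v['wrist_force'])
E
```

```text
side [ 0.4415 -0.2214] 23.66375982604624 1059.0 5498
lathe diff 3.9136363636363636 arbor vs s5 5.758518518518518
15.6 [ 0.4415 -0.2234  0.2284] 0.9969058886856398 [-0.5083 -0.5879 -0.1742]
```

```bash
python3 -c "
from bench import ctrl
print(ctrl.hand_in())"
```

```text
the job is handed in; nothing more can be done
None
```

I seated the arbor in the chuck by pressing with the hardwood block to just over 31 N; its collar looks down on the chuck face. The block is back on the bench, the lathe centre was left in its bore, and the job was handed in at 15.6 s.

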